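# Shut the little cabinet and snap its flip latch over

## Task

Close up the miniature white cabinet on the pine board: push its door fully shut, then flip the steel lever of the latch on its roof forward past centre so that it snaps down over the door's top edge and keeps the door in. Do it all with light fingertip pushes, pinching neither the door nor the lever and never forcing the lever, and leave the torch, the incense holder and the comb where they are.

Things in the scene. Friction and masses are not known exactly. Their poses are not given: they have to be found in the camera images.
- cabinet: White-painted wooden miniature cabinet, screwed to the pine board (board top 62 mm above the work surface): 170 mm wide (its y), 165 mm high, carcass 100 mm deep (x = -45 mm, the front, to +55 mm, the back). Origin on the board in mid-width; its own -x points out of the front, z up. On the flat roof only the latch: its bracket (24 mm high) and, behind it, a spring strut (to x = 18 mm).
- door (a joint): Opening angle of the cabinet's one door, rad: 0 = fully shut, up to 1.6 as it opens outwards (to the cabinet's -x). A flat panel 170 mm wide, 159 mm high, 14 mm thick over the whole front; shut, its outer face is at x = -59 mm in the cabinet's frame. Hinged on the cabinet's -y side, free edge at +y. Light hinge friction (0.03 Nm): it stays where it is left.
- door_hinge (a point): Upper end of the door's hinge axis, at the height of the door's top edge (164 mm above the board), at x = -45, y = -85 mm in the cabinet's frame.
- door_corner (a point): Upper outer corner of the door at its free edge, on the outer face; moves with the door. Below it a steel knob, 18 mm across, stands 21 mm out of the outer face, 14 mm from the free edge and 85 mm above the board.
- latch (a joint): Angle of the latch lever, rad: 0 = open (where it starts: tongue up, leaning 15 degrees back from upright, away from the door), 1.83 = latched (tongue level, pointing out over the door). A spring snaps it to either end; dead centre is at 0.44 (10 degrees forward of upright). A push of 2 to 5 N near the tip starts it, less towards the centre; some 2 N at the tip holds it latched.
- latch_pivot (a point): Centre of the latch's pivot pin, 12 mm above the roof, at x = -30, y = +50, z = 177 mm in the cabinet's frame; the pin lies along the cabinet's y. Lever: one straight steel strip 6 mm thick; a tongue 16 mm wide, 39 mm long from the pivot, a beak at 36 mm that points to the front when open and 26 mm down when latched, then a thumb tab 24 mm wide.
- latch_tip (a point): End of the lever's thumb tab, 54 mm from the pivot; moves with the lever. Open, it is 14 mm behind and 52 mm above the pivot. Swinging over, the beak clears a shut door and comes to rest 4.5 mm in front of its outer face, 13 mm below its top edge. With the door barely ajar the beak draws it in; flipped while the door stands open, it comes down in the gap and keeps the door out.
- torch: Bystander: orange plastic torch, 132 mm long, standing on its 43 mm wide head on the board. Origin at the centre of its underside. Loose.
- holder: Bystander: round grey ceramic incense holder, a dish 92 mm wide and 20 mm high, on the board. Origin at the centre of its underside. Loose.
- comb: Bystander: black plastic comb, 160 x 34 x 5 mm, lying flat on the board, its length along its own x. Origin at the middle of its underside. Loose.
- clamp: Bystander: steel spring clamp gripping the far long edge of the board, fixed. Origin at the board's top edge; its jaws reach 36 mm over the board (its -x), its black handles stick out 104 mm beyond the edge, up to 40 mm above the board top.

How it is judged:
By the outcome, as a careful person would: the job done as asked, in the order asked, and still so for the second after the job is handed in, with the robot touching nothing.
It also fails if it takes over 45 s, if anything falls off the work surface, if the arm or the gripper's body presses on something with over 40 N, if the wrist force passes 120 N, or if a joint passes its speed limit or range.

## Robot

A 7-joint arm with a two-finger parallel gripper is mounted at the origin on the work surface. World frame = base frame: x ahead of the robot, y to its left, z up, the work surface at z = 0. Lengths are in m, angles in degrees, forces in N, time in s.
With the tool pointing down it reaches from about 0.425 to 0.875 m from the base axis. Payload 8.4 kg.
Tool frame: the origin (TCP) lies at the very end of the fingers, on their centre line; the grasp point (between the pads) lies 19 mm behind it; z points along the fingers, x is the direction in which the jaws open and shut, and the axes are right-handed (so a half turn about z gives the same grasp; the last joint's range is limited). The gripper opens to 87 mm and grips with 3 to 60 N. Pads are 19 mm wide; open, the fingers measure 117 mm over their backs; the gripper's body (75 mm by 190 mm) begins 51 mm behind the grasp point.
Start: joints at [70.29, 19.091, 2.286, 83.961, -0.768, 76.965, -3.352], TCP at [0.158, -0.631, 0.193] pointing down, gripper open.
Joint ranges: [-147.57, 147.57], [-21.85, 119.76], [-74.77, 79.35], [14.55, 137.4], [-85.83, 265.84], [4.83, 119.75], [-152.11, 152.11]. Speed limits (degrees/s): [127.2, 127.2, 159.86, 159.86, 180, 180, 180].

## Interface

Orientations are given as [roll, pitch, yaw] about the fixed x, y, z axes, in that order (R = Rz(yaw) Ry(pitch) Rx(roll)).
In Python, from cell import robot gives the robot as it stands.
- The arm moves only by the tool carry_out, never from a script. Its argument "deltas" is a list of rows, each a list of 3 entries, a list of its own where there are three numbers: the finger opening in cm, from 0 to 8.7, then the shift along the tool's x, y, z in cm, then the turn, a rotation vector about the tool's x, y, z in degrees. A call has exactly 10 rows; each row is the pose to reach, as a shift and turn from the pose commanded when the call began, along the tool's axes at that moment; what a row does not reach only later rows make up. A row lasts 1/12 s, in which the tool goes at most 41.7 mm and 7.16 degrees, less where a joint would pass 70% of its speed; a pose out of reach is approached as far as the arm can. A call with a gripper value outside its range is refused whole. The fingers move at their own pace and stop on an object; "force" is the grip in N (left out, the last holds). Time passes only in rows, so rows that repeat a pose let the fingers close, or fill a call up. It gives the time, the measured TCP pose, the force and the opening at its end, in the units of the state.
- robot.sense(): the state, without advancing time (a new reading comes with each control period).
- robot.capture(name): name is "scene" or "top" or "wrist"; returns a dict with "image" (480x640x3 uint8, red, green, blue), "range_z" (480x640 float32, m along the optical axis (not along the pixel's ray), 0 where there is no reading), "fx", "fy", "cx", "cy" (pixels), "R" (3x3) and "t" (3): a world point X has camera coordinates R X + t. Camera axes: x right, y down, z forward; pixel columns grow to the right and rows downward; lengths in m; the calibration is good to about 2 mm. A picture is of the moment at which its call begins.
- robot.finish_job(): hands the job in, once; it reports no verdict.
The state is a dict: "t": time; "qpos": joint angles; "joint_vel": joint speeds; "joint_torque": joint torques, N m; "eef_pos": TCP position; "orientation": TCP orientation; "contact_force": force on the tool from outside, world axes, zero at the start; "torque": the same for the moment, N m; "grip_width": opening from 0.0 (shut) to 1.0 (fully open).
Only numpy, scipy, OpenCV 4.12 (cv2) and the standard library are available. Lean on these libraries where they do the work, as an engineer would, in place of code of your own. Each camera call takes 0.05 s, during which the arm holds its last target.

## Working session

There is one attempt and no reset: what is moved stays moved. The work goes in short steps, Python scripts to look and compute and a tool call to move; the robot and the scene stay as the last step left them, time stands still between calls to the robot, and variables do not carry over. Pictures are saved under pics/ and viewed, and the job is handed in when it is done.

Besides the shell and the picture viewer there is one more tool, called after "Request:" by a JSON object that holds its "method" and its "body", one argument or row to a line. carry_out: Moves the arm, as the interface text tells. Its arguments: {"type":"object","properties":{"deltas":{"type":"array"},"force":{"type":"number"}},"required":["deltas"]}

```bash
ls; mkdir -p pics; python3 - <<'E'
from cell import robot
import cv2,numpy as np
s=robot.sense();print(s)
for n in ["scene","top","wrist"]:
    c=robot.capture(n);cv2.imwrite(f"pics/{n}0.png",c["image"][:,:,::-1]);np.savez(f"pics/{n}0.npz",**c)
    print(n,c["fx"],c["cx"],c["cy"],np.round(c["R"],3).tolist(),np.round(c["t"],3))
E
```

```text
pics
{'t': 0.0, 'qpos': array([70.29159986, 19.13230149,  2.28285639, 84.01349071, -0.76728055,
       76.96503162, -3.35168235]), 'joint_vel': array([-0.02328069, -0.08590324, -0.04955219,  0.03066128,  0.00136161,
        0.01914618,  0.10845091]), 'joint_torque': array([ 2.12918283e-03, -6.56368303e+01,  1.33649625e+00, -4.03791118e+01,
       -5.95394103e-02,  4.48054809e-02,  9.45303236e-05]), 'eef_pos': array([ 0.15737211, -0.63010643,  0.19163201]), 'orientation': array([ 1.79993600e+02,  9.53921045e-02, -7.59744857e+01]), 'contact_force': array([ 0.8793969 , -1.04006333,  0.2305398 ]), 'torque': array([-0.06356879,  0.00789474, -0.01216468]), 'grip_width': 0.9973831529507742}
scene 587.2383316159478 323.62595165893765 232.60431025085973 [[-0.225, 0.974, -0.01], [0.586, 0.127, -0.801], [-0.779, -0.186, -0.599]] [ 0.105 -0.183  2.098]
top 511.1803409868071 312.02051491445025 235.83310735747045 [[0.022, -1.0, 0.008], [-0.99, -0.022, -0.141], [0.141, -0.004, -0.99]] [0.02  0.623 1.391]
wrist 366.2584185774074 317.6798762633427 243.1883400201207 [[0.242, -0.97, -0.001], [-0.933, -0.233, 0.274], [-0.266, -0.066, -0.962]] [-0.649 -0.033  0.39 ]
```

View pics/scene0.png

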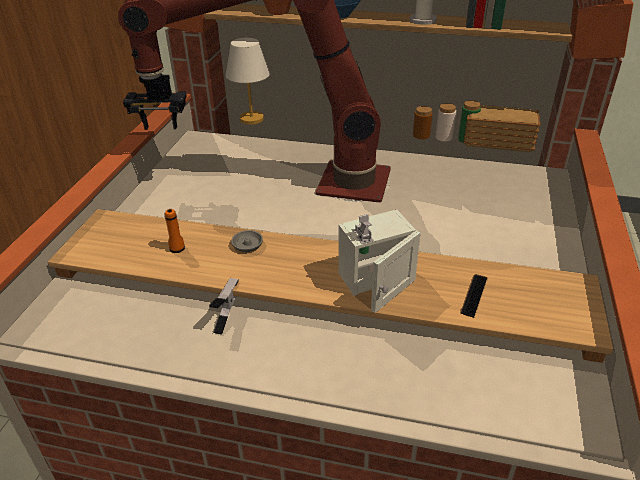

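View pics/top0.png

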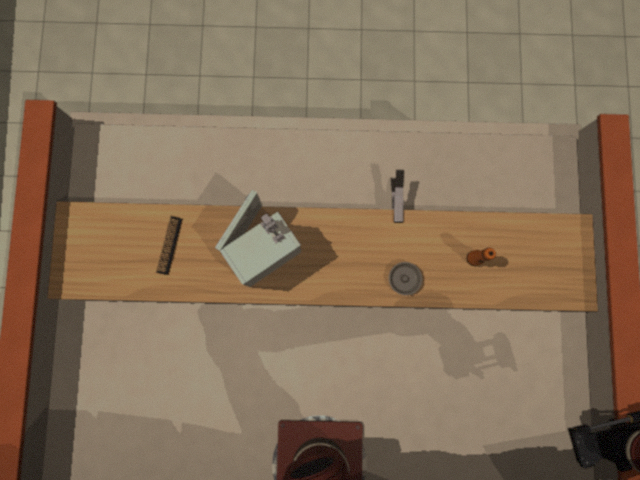

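The scene picture shows the cabinet at about (375,260), with its front facing away from the robot and the door open. In the top picture the roof is around (262,248), the door runs from the hinge at (220,248) to the free edge at (255,195), and the latch is at (272,228). I'll measure these with depth next.

```bash
cat > h.py <<'E'
import numpy as np,cv2
def pts(c):
    v,u=np.mgrid[0:480,0:640]; z=c["range_z"]
    P=np.stack([(u-c["cx"])/c["fx"]*z,(v-c["cy"])/c["fy"]*z,z],-1)
    W=(P-c["t"])@c["R"]
    W[z==0]=np.nan
    return W
def proj(c,X):
    p=np.asarray(X)@c["R"].T+c["t"]
    return np.stack([p[...,0]/p[...,2]*c["fx"]+c["cx"],p[...,1]/p[...,2]*c["fy"]+c["cy"]],-1)
E
python3 - <<'E'
from h import *
for n in ["top","scene"]:
    c=dict(np.load(f"pics/{n}0.npz"));W=pts(c)
    print(n,"board",W[250,330] if n=="top" else W[270,300])
    sel=(abs(W[...,2]-0.227)<0.006)&(W[...,0]>0.3)
    k,l,st,ce=cv2.connectedComponentsWithStats(sel.astype(np.uint8))
    i=1+np.argmax(st[1:,4]); P=W[l==i]; print(st[i],P[:,2].mean())
    r=cv2.minAreaRect(P[:,:2].astype(np.float32)*1000);print(r,cv2.boxPoints(r))
    d=(W[...,2]>0.235)&(W[...,2]<0.32)&(np.hypot(W[...,0]-.6,W[...,1]-.15)<.2)
    print("latch",np.round(W[d][np.argsort(W[d][:,2])][-8:],3), W[d].mean(0))
    im=c["image"][:,:,::-1]
    a=(190,170,310,300) if n=="top" else (310,180,450,320)
    cv2.imwrite(f"pics/{n}0z.png",cv2.resize(im[a[1]:a[3],a[0]:a[2]],None,fx=4.5 if n=="top" else 4,fy=4.5 if n=="top" else 4,interpolation=cv2.INTER_CUBIC))
E
```

```text
top board [ 0.58108869 -0.01618781  0.06321485]
[ 216  190   85   94 3056] 0.22723952364881503
((595.0797119140625, 183.11392211914062), (181.0520782470703, 172.74537658691406), 37.913963317871094) [[470.58652  195.63008 ]
 [576.7347    59.345325]
 [719.5729   170.59776 ]
 [613.42474  306.8825  ]]
latch [[0.61  0.138 0.293]
 [0.617 0.122 0.293]
 [0.615 0.129 0.294]
 [0.607 0.135 0.294]
 [0.602 0.14  0.294]
 [0.607 0.142 0.295]
 [0.607 0.138 0.296]
 [0.607 0.14  0.296]] [0.61410066 0.13435195 0.26491551]
scene board [ 0.58249169 -0.03908706  0.06343827]
[ 339  210   81   56 1801] 0.22798880129753482
((593.4063110351562, 185.15155029296875), (187.3953094482422, 174.25547790527344), 36.44144821166992) [[466.27594  199.58621 ]
 [569.7839    59.403893]
 [720.5367   170.71689 ]
 [617.02875  310.8992  ]]
latch [[0.609 0.137 0.292]
 [0.615 0.133 0.293]
 [0.609 0.139 0.293]
 [0.61  0.134 0.293]
 [0.61  0.142 0.294]
 [0.617 0.13  0.294]
 [0.619 0.138 0.294]
 [0.608 0.144 0.296]] [0.61687145 0.13738161 0.26339193]
```

```bash
ls pics
```

```text
scene0.npz
scene0.png
scene0z.png
top0.npz
top0.png
top0z.png
wrist0.npz
wrist0.png
```

View pics/top0z.png

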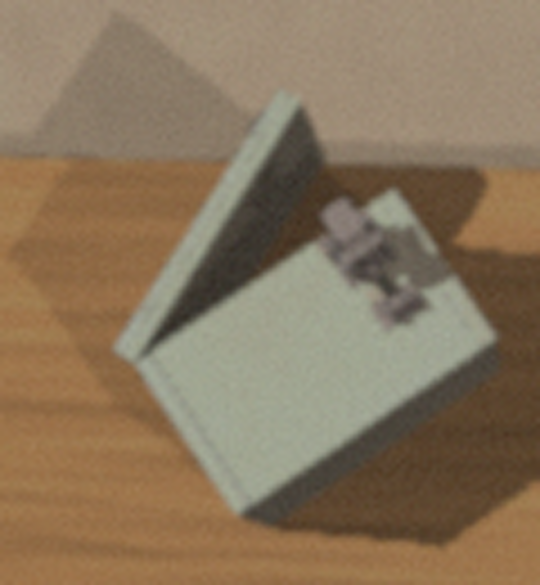

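View pics/scene0z.png

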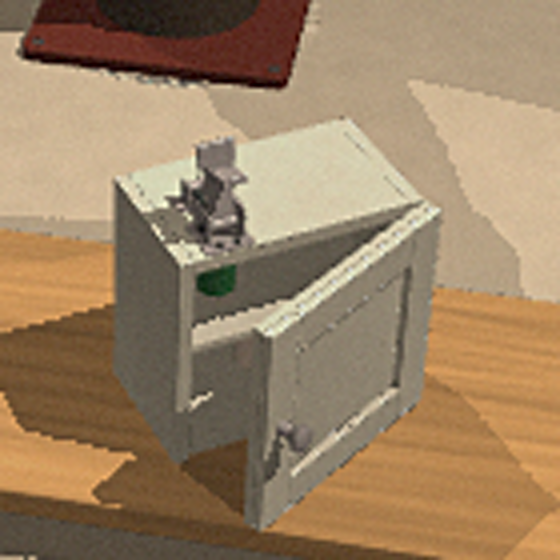

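```bash
cat >> h.py <<'E'
def T(p):
    x,y,a=p; c,s=np.cos(a),np.sin(a)
    return lambda q: np.stack([x+c*np.asarray(q)[...,0]-s*np.asarray(q)[...,1],y+s*np.asarray(q)[...,0]+c*np.asarray(q)[...,1],0.062+np.asarray(q)[...,2]],-1)
def door(th,l,o,z): # l along from hinge, o outward from the hinge plane
    # shut: dir +y, outward -x; opens outwards
    l=np.asarray(l,float)
    d=np.array([-np.sin(th),np.cos(th)]);n=np.array([-np.cos(th),-np.sin(th)])
    q=np.array([-.045,-.085])+l[...,None]*d+np.asarray(o,float)[...,None]*n
    return np.concatenate([q,np.broadcast_to(np.asarray(z,float)[...,None],q.shape[:-1]+(1,))],-1)
E
python3 - <<'E'
from h import *
from scipy.optimize import least_squares
ct=dict(np.load("pics/top0.npz"));cs=dict(np.load("pics/scene0.npz"))
zt=lambda a:np.array(a)/4.5+[190,170]-.4
zs=lambda a:np.array(a)/4.+[310,180]-.4
m=.165
obs=[(ct,zt([240,515]),(.055,-.085,m)),(ct,zt([497,340]),(.055,.085,m)),(ct,zt([395,190]),(-.045,.085,m)),(ct,zt([140,358]),(-.045,-.085,m)),
(cs,zs([185,265]),(-.045,.085,m)),(cs,zs([115,178]),(.055,.085,m)),(cs,zs([345,120]),(.055,-.085,m))]
f=lambda p:np.concatenate([proj(c,T(p)(np.array(q)))-o for c,o,q in obs])
r=least_squares(f,[.61,.19,np.radians(210)]);print(r.x,np.degrees(r.x[2]),np.round(r.fun.reshape(-1,2),1))
p=r.x
# door angle
obs2=[(ct,zt([278,92]),.17,.014,.164),(ct,zt([300,100]),.17,0,.164),(cs,zs([258,328]),.17,.014,.164)]
g=lambda th:np.concatenate([proj(c,T(p)(door(th[0],np.array(l),o,z)))-b for c,b,l,o,z in obs2])
r2=least_squares(g,[.5]);print("door",r2.x,np.round(r2.fun.reshape(-1,2),1))
np.save("pose.npy",np.append(p,r2.x))
for n,q in dict(pivot=(-.03,.05,.177),tip=(-.016,.05,.229)).items(): print(n,T(p)(np.array(q)))
print("corner",T(p)(door(r2.x[0],np.array(.17),.014,.164)))
W=pts(cs);d=(W[...,2]>.235)&(np.hypot(W[...,0]-.61,W[...,1]-.135)<.06);print(np.c_[W[d]][::12].round(3))
E
```

```text
[0.5682483  0.1644287  3.76581002] 215.76502038151256 [[-1.   0.4]
 [ 0.2 -0.3]
 [-0.1 -0.3]
 [-1.4  1.3]
 [-1.9  0.9]
 [-1.   0.5]
 [ 0.3 -0.1]]
door [0.40519791] [[ 1.4 -0.2]
 [ 1.3  1. ]
 [ 1.8  2.7]]
pivot [0.62181405 0.14139154 0.239     ]
tip [0.61045416 0.13320906 0.291     ]
corner [0.70798705 0.18409384 0.226     ]
[[0.604 0.138 0.292]
 [0.614 0.128 0.292]
 [0.614 0.133 0.29 ]
 [0.608 0.137 0.283]
 [0.61  0.142 0.282]
 [0.609 0.147 0.279]
 [0.622 0.134 0.28 ]
 [0.623 0.142 0.279]
 [0.635 0.146 0.285]
 [0.618 0.131 0.268]
 [0.595 0.118 0.247]
 [0.594 0.115 0.243]
 [0.591 0.112 0.237]
 [0.613 0.146 0.257]
 [0.614 0.149 0.256]
 [0.611 0.151 0.251]
 [0.612 0.151 0.248]
 [0.62  0.15  0.251]
 [0.619 0.147 0.247]
 [0.618 0.145 0.243]
 [0.628 0.146 0.247]
 [0.624 0.146 0.241]
 [0.632 0.137 0.24 ]]
```

```bash
cat >> h.py <<'E'
from scipy.spatial.transform import Rotation as Ro
P=lambda: np.load("pose.npy")
def delta(pos,eul,tpos,tyaw):
    R=Ro.from_euler("xyz",eul,degrees=True); R2=Ro.from_euler("xyz",[180,0,tyaw],degrees=True)
    return np.round(R.inv().apply(np.array(tpos)-pos)*100,2),np.round((R.inv()*R2).as_rotvec(degrees=True),2)
E
python3 - <<'E'
from h import *
p=P();t=T(p[:3]);yaw=np.degrees(p[2])-180;print("yaw",yaw)
for n,c in [("top",dict(np.load("pics/top0.npz"))),("scene",dict(np.load("pics/scene0.npz")))]:
    im=c["image"][:,:,::-1].copy()
    im=cv2.resize(im,None,fx=5,fy=5,interpolation=cv2.INTER_CUBIC)
    L=lambda A,col: cv2.polylines(im,[((proj(c,A)+.5)*5).astype(int)],True,col,1)
    for z in (0,.165):L(t(np.array([(-.045,-.085,z),(-.045,.085,z),(.055,.085,z),(.055,-.085,z)])),(0,0,255))
    th=p[3]
    L(t(door(th,[0,.17,.17,0],[0,0,.014,.014],[.164]*4)),(255,0,0))
    L(t(door(th,[0,.17,.17,0],[.014]*4,[.005,.005,.164,.164])),(255,0,0))
    L(t(np.array([(-.03,.042,.177),(-.016,.038,.229),(-.016,.062,.229),(-.03,.058,.177)])),(0,255,0))
    u,v=(proj(c,t(np.array((-.03,0,.1))))*5).astype(int);cv2.imwrite(f"pics/{n}ov.png",im[v-300:v+300,u-330:u+330])
hinge=np.array([-.045,-.085])
for l in (.085,.095):
  print(l,"contact cab",door(p[3],l,.014,.12), "world",t(door(p[3],l,.014,.12)))
for q in [(-.15,0,.12),(-.074,0,.12),(.02,.05,.215),(-.03,.05,.215)]:print(q,t(np.array(q)),np.hypot(*t(np.array(q))[:2]))
E
```

```text
yaw 35.76502038151256
0.085 contact cab [-0.0913734  -0.01240174  0.12      ] world [0.63514223 0.22789604 0.182     ]
0.095 contact cab [-0.0953154  -0.00321149  0.12      ] world [0.64371221 0.22274284 0.182     ]
(-0.15, 0, 0.12) [0.68996142 0.25209806 0.182     ] 0.7345748424408098
(-0.074, 0, 0.12) [0.62829344 0.20767892 0.182     ] 0.6617274249239247
(0.02, 0.05, 0.215) [0.58124301 0.11216842 0.277     ] 0.5919672196101597
(-0.03, 0.05, 0.215) [0.62181405 0.14139154 0.277     ] 0.6376866608418866
```

View pics/topov.png

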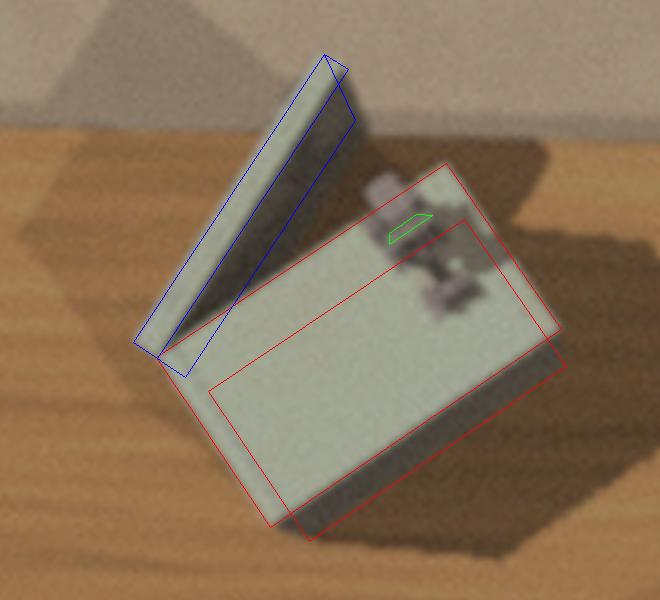

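View pics/sceneov.png

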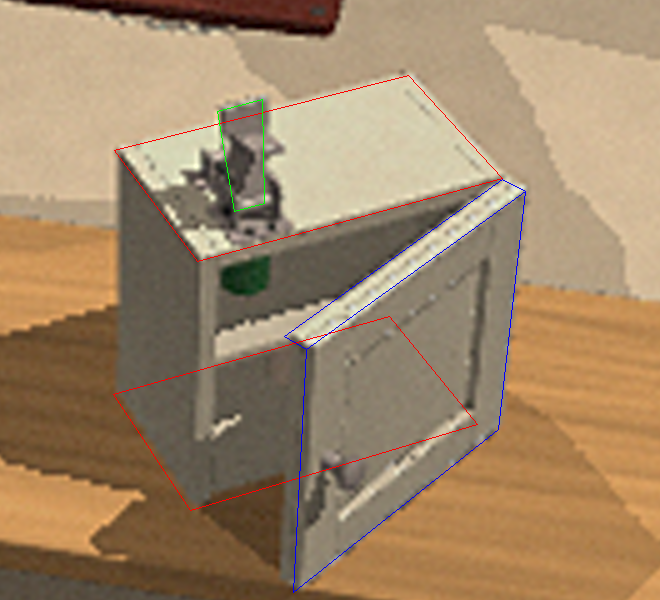

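Request:
{"method": "carry_out", "body": {
  "deltas": [
    [0,[0,0,-4],[0,0,0]],
    [0,[0,0,-8],[0,0,-5]],
    [0,[0,0,-12],[0,0,-11]],
    [0,[0,0,-16],[0,0,-17]],
    [0,[-1,-1,-18.5],[0,0,-23]],
    [0,[-3.8,-3.8,-18.5],[0,0,-29]],
    [0,[-6.6,-6.6,-18.5],[0,0,-35]],
    [0,[-9.4,-9.4,-18.5],[0,0,-40]],
    [0,[-12.2,-12.2,-18.5],[0,0,-45]],
    [0,[-15,-15,-18.5],[0,0,-50]]
  ],
  "force": 5
}}

```text
t: 0.98
eef_pos: [0.2673, -0.4469, 0.3774]
orientation: [180.0, 0.0, -25.7]
contact_force: [0.5, -0.2, 0.0]
grip_width: 0.327
```

```bash
cat > d.py <<'E'
import sys
from h import *
from cell import robot
s=robot.sense();t=T(P()[:3]);a=[float(v) for v in sys.argv[1:4]]
yaw=np.degrees(P()[2])-180
c=P();R=np.array([[np.cos(c[2]),-np.sin(c[2])],[np.sin(c[2]),np.cos(c[2])]])
print("t",round(s["t"],2),"cab",np.round(np.r_[R.T@(s["eef_pos"][:2]-c[:2]),s["eef_pos"][2]-.062],4),s["orientation"].round(1),"Fcab",np.r_[R.T@s["contact_force"][:2],s["contact_force"][2]].round(2),"grip",round(s["grip_width"],2),"q",s["qpos"].round(0))
print(delta(s["eef_pos"],s["orientation"],t(np.array(a)),yaw))
E
python3 d.py -.15 -.012 .318
```

```text
t 0.98 cab [0.6015 0.3201 0.3154] [180.    0.  -25.7] Fcab [-0.3   0.47  0.03] grip 0.33 q [ 63.   3. -10.  82.   0.  95.  28.]
(array([  6.67, -81.89,  -0.28]), array([-0.00e+00,  2.00e-02, -6.15e+01]))
```

Request:
{"method": "carry_out", "body": {
  "deltas": [
    [0,[0.3,-4,0],[0,0,-4]],
    [0,[0.6,-8,0],[0,0,-8]],
    [0,[1,-12,0],[0,0,-12]],
    [0,[1.3,-16,0],[0,0,-16]],
    [0,[1.6,-20,0],[0,0,-20]],
    [0,[2,-24,0],[0,0,-24]],
    [0,[2.3,-28,0],[0,0,-28]],
    [0,[2.6,-32,0],[0,0,-32]],
    [0,[3,-36,0],[0,0,-36]],
    [0,[3.3,-40,0],[0,0,-40]]
  ]
}}

```text
t: 1.82
eef_pos: [0.472, -0.1017, 0.3776]
orientation: [180.0, -0.0, 14.2]
contact_force: [1.5, -0.3, -0.6]
grip_width: 0.009
```

```bash
python3 d.py -.15 -.012 .318
```

```text
t 1.82 cab [0.2336 0.1597 0.3156] [180.   -0.   14.2] Fcab [-1.06  1.13 -0.65] grip 0.01 q [ 41.  -1. -33.  86.  -1.  95.  22.]
(array([ 29.37, -30.07,  -0.24]), array([  0.03,  -0.  , -21.56]))
```

Request:
{"method": "carry_out", "body": {
  "deltas": [
    [0,[2.8,-2.9,0],[0,0,-3]],
    [0,[5.6,-5.8,0],[0,0,-6]],
    [0,[8.4,-8.7,0],[0,0,-9]],
    [0,[11.2,-11.6,0],[0,0,-12]],
    [0,[14,-14.5,0],[0,0,-15]],
    [0,[16.8,-17.4,0],[0,0,-18]],
    [0,[19.6,-20.3,0],[0,0,-21]],
    [0,[22.4,-23.2,0],[0,0,-21.5]],
    [0,[25.2,-26.1,0],[0,0,-21.5]],
    [0,[28,-29,0],[0,0,-21.5]]
  ]
}}

```text
t: 2.65
eef_pos: [0.6738, 0.2469, 0.3767]
orientation: [-180.0, 0.1, 35.5]
contact_force: [0.8, -0.7, 0.9]
grip_width: 0.005
```

```bash
python3 d.py -.15 -.012 .12; python3 - <<'E'
from cell import robot
import cv2,numpy as np
for n in ["wrist","scene"]:
    c=robot.capture(n);cv2.imwrite(f"pics/{n}1.png",c["image"][:,:,::-1]);np.savez(f"pics/{n}1.npz",**c)
E
```

```text
t 2.65 cab [-0.1339 -0.0052  0.3147] [-1.80e+02  1.00e-01  3.55e+01] Fcab [-0.22  1.04  0.91] grip 0.01 q [ -1.  33. -45.  49.  23. 105.   0.]
(array([ 1.63, -0.69, 19.47]), array([-0.  ,  0.06, -0.31]))
```

View pics/wrist1.png

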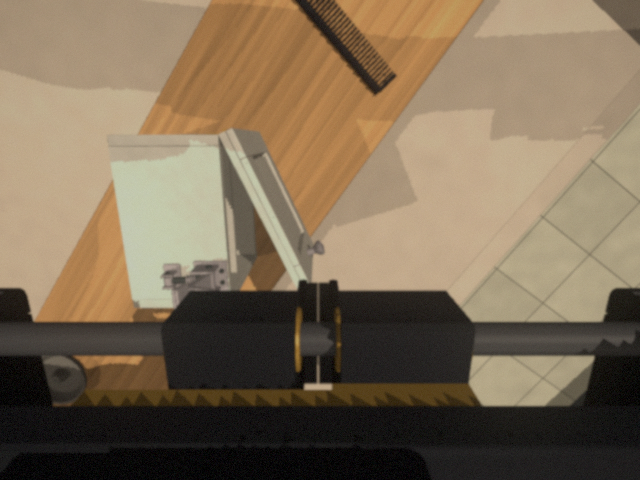

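View pics/scene1.png

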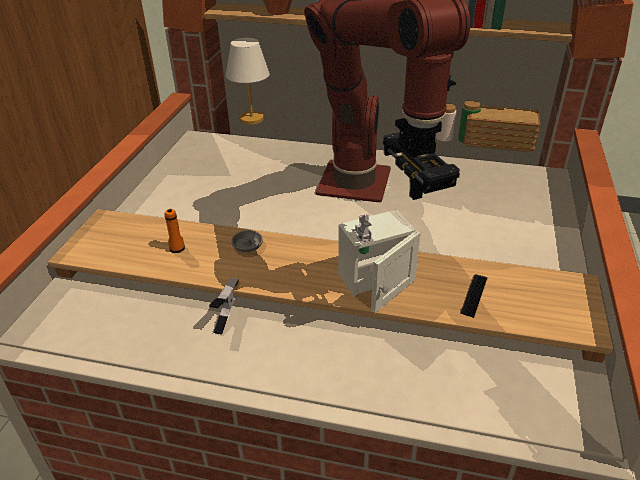

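Request:
{"method": "carry_out", "body": {
  "deltas": [
    [0,[1,-0.4,2],[0,0,0]],
    [0,[1.6,-0.7,5],[0,0,-0.3]],
    [0,[1.6,-0.7,8],[0,0,-0.3]],
    [0,[1.6,-0.7,11],[0,0,-0.3]],
    [0,[1.6,-0.7,14],[0,0,-0.3]],
    [0,[1.6,-0.7,16],[0,0,-0.3]],
    [0,[1.6,-0.7,17.5],[0,0,-0.3]],
    [0,[1.6,-0.7,18.5],[0,0,-0.3]],
    [0,[1.6,-0.7,19],[0,0,-0.3]],
    [0,[1.6,-0.7,19],[0,0,-0.3]]
  ]
}}

```text
t: 3.58
eef_pos: [0.6817, 0.2602, 0.1867]
orientation: [-180.0, 0.1, 35.8]
contact_force: [0.5, -1.1, 0.4]
grip_width: 0.004
```

```bash
python3 d.py -.085 -.012 .12; python3 - <<'E'
from cell import robot
import cv2,numpy as np
for n in ["scene"]:
    c=robot.capture(n);cv2.imwrite(f"pics/{n}2.png",cv2.resize(c["image"][130:330,290:490,::-1],None,fx=3,fy=3))
E
```

```text
t 3.58 cab [-0.148  -0.0114  0.1247] [-1.80e+02  1.00e-01  3.58e+01] Fcab [0.21 1.19 0.36] grip 0.0 q [  3.  35. -45.  69.  24.  85.  -3.]
(array([-6.3 , -0.07,  0.48]), array([-0.01,  0.07,  0.04]))
```

View pics/scene2.png

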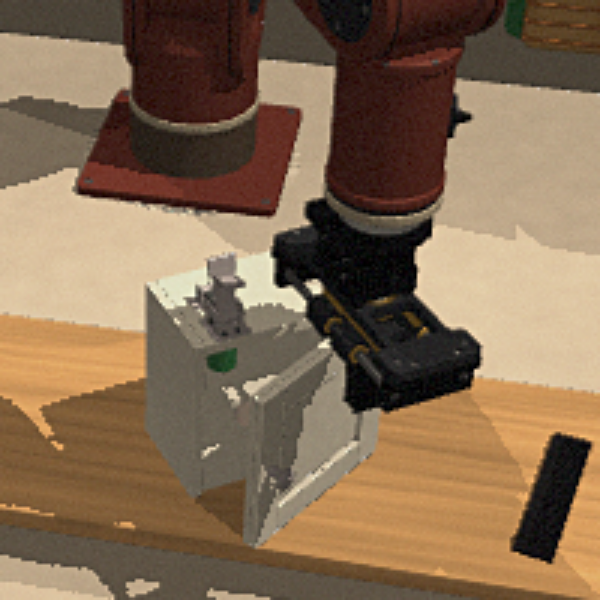

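Request:
{"method": "carry_out", "body": {
  "deltas": [
    [0,[-0.6,0,0],[0,0,0]],
    [0,[-1.2,0,0],[0,0,0]],
    [0,[-1.8,0,0],[0,0,0]],
    [0,[-2.4,0,0],[0,0,0]],
    [0,[-3,0,0],[0,0,0]],
    [0,[-3.6,0,0],[0,0,0]],
    [0,[-4.2,0,0],[0,0,0]],
    [0,[-4.8,0,0],[0,0,0]],
    [0,[-5.4,0,0],[0,0,0]],
    [0,[-6,0,0],[0,0,0]]
  ]
}}

```text
t: 4.47
eef_pos: [0.6329, 0.2252, 0.1876]
orientation: [180.0, -0.0, 35.8]
contact_force: [0.8, -0.2, -0.2]
grip_width: 0.007
```

```bash
python3 d.py -.074 -.012 .12; python3 - <<'E'
from cell import robot
import cv2,numpy as np
for n in ["scene"]:
    c=robot.capture(n);cv2.imwrite(f"pics/{n}3.png",cv2.resize(c["image"][130:330,290:490,::-1],None,fx=3,fy=3))
E
```

```text
t 4.47 cab [-0.0879 -0.0115  0.1256] [180.   -0.   35.8] Fcab [-0.53  0.65 -0.23] grip 0.01 q [  9.  29. -47.  79.  21.  81.  -2.]
(array([-1.39, -0.05,  0.56]), array([ 0.  , -0.02,  0.06]))
```

View pics/scene3.png

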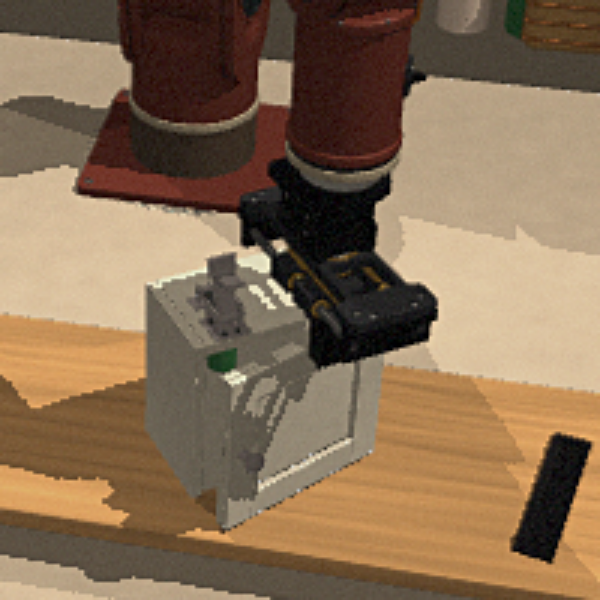

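The door is nearly shut, with a small gap at about (210,500) and the finger on the outer face. I'll continue slowly until the force rises.

Request:
{"method": "carry_out", "body": {
  "deltas": [
    [0,[-0.2,0,0],[0,0,0]],
    [0,[-0.4,0,0],[0,0,0]],
    [0,[-0.6,0,0],[0,0,0]],
    [0,[-0.8,0,0],[0,0,0]],
    [0,[-0.9,0,0],[0,0,0]],
    [0,[-1,0,0],[0,0,0]],
    [0,[-1.1,0,0],[0,0,0]],
    [0,[-1.2,0,0],[0,0,0]],
    [0,[-1.2,0,0],[0,0,0]],
    [0,[-1.2,0,0],[0,0,0]]
  ]
}}

```text
t: 5.35
eef_pos: [0.6234, 0.2185, 0.1875]
orientation: [-180.0, 0.0, 35.8]
contact_force: [0.6, -0.6, 1.1]
grip_width: 0.002
```

```bash
python3 d.py -.074 -.012 .12; python3 - <<'E'
from cell import robot
import cv2,numpy as np
for n in ["scene"]:
    c=robot.capture(n);cv2.imwrite(f"pics/{n}4.png",cv2.resize(c["image"][180:320,310:450,::-1],None,fx=4,fy=4))
E
```

```text
t 5.35 cab [-0.0763 -0.0117  0.1255] [-180.     0.    35.8] Fcab [-0.14  0.83  1.14] grip 0.0 q [ 10.  27. -47.  81.  20.  81.  -1.]
(array([-0.23, -0.03,  0.55]), array([-0.01,  0.01,  0.06]))
```

View pics/scene4.png

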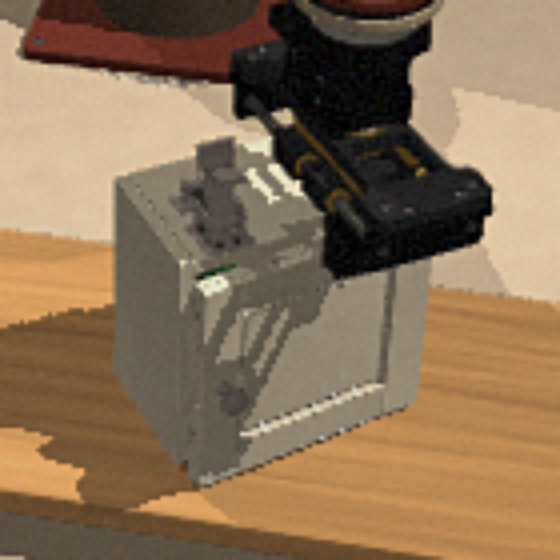

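The door is still slightly ajar: the gap at about (190,290) is visible and there is no seating force yet. I'll push on in 1 mm steps.

Request:
{"method": "carry_out", "body": {
  "deltas": [
    [0,[-0.1,0,0],[0,0,0]],
    [0,[-0.2,0,0],[0,0,0]],
    [0,[-0.3,0,0],[0,0,0]],
    [0,[-0.4,0,0],[0,0,0]],
    [0,[-0.5,0,0],[0,0,0]],
    [0,[-0.5,0,0],[0,0,0]],
    [0,[-0.5,0,0],[0,0,0]],
    [0,[-0.5,0,0],[0,0,0]],
    [0,[-0.5,0,0],[0,0,0]],
    [0,[-0.5,0,0],[0,0,0]]
  ]
}}

```text
t: 6.23
eef_pos: [0.6194, 0.2156, 0.1875]
orientation: [-180.0, 0.0, 35.8]
contact_force: [-0.2, -0.8, -0.5]
grip_width: 0.005
```

```bash
python3 d.py -.074 -.012 .12; python3 - <<'E'
from cell import robot
import cv2,numpy as np
for n in ["scene"]:
    c=robot.capture(n);cv2.imwrite(f"pics/{n}5.png",cv2.resize(c["image"][180:320,310:450,::-1],None,fx=4,fy=4))
E
```

```text
t 6.23 cab [-0.0714 -0.0116  0.1255] [-180.     0.    35.8] Fcab [ 0.66  0.56 -0.53] grip 0.01 q [ 11.  27. -48.  81.  20.  80.  -1.]
(array([ 0.26, -0.04,  0.55]), array([-0.01,  0.01,  0.06]))
```

View pics/scene5.png

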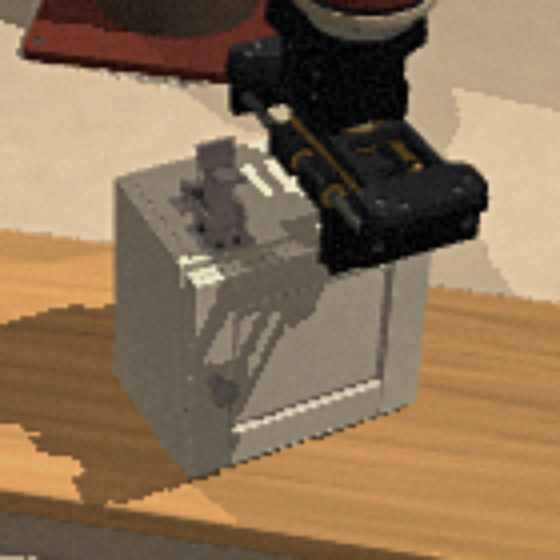

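Request:
{"method": "carry_out", "body": {
  "deltas": [
    [0,[-0.05,0,0],[0,0,0]],
    [0,[-0.1,0,0],[0,0,0]],
    [0,[-0.15,0,0],[0,0,0]],
    [0,[-0.2,0,0],[0,0,0]],
    [0,[-0.25,0,0],[0,0,0]],
    [0,[-0.25,0,0],[0,0,0]],
    [0,[-0.25,0,0],[0,0,0]],
    [0,[-0.25,0,0],[0,0,0]],
    [0,[-0.25,0,0],[0,0,0]],
    [0,[-0.25,0,0],[0,0,0]]
  ]
}}

```text
t: 7.12
eef_pos: [0.6174, 0.2141, 0.1876]
orientation: [-180.0, 0.0, 35.8]
contact_force: [-1.5, 0.3, 0.0]
grip_width: 0.007
```

```bash
python3 d.py -.074 -.012 .12; python3 - <<'E'
from cell import robot
import cv2,numpy as np
for n in ["scene"]:
    c=robot.capture(n);cv2.imwrite(f"pics/{n}6.png",cv2.resize(c["image"][180:320,310:450,::-1],None,fx=4,fy=4))
E
```

```text
t 7.12 cab [-0.0689 -0.0116  0.1256] [-180.     0.    35.8] Fcab [ 1.06 -1.17  0.03] grip 0.01 q [ 11.  27. -48.  82.  20.  80.  -1.]
(array([ 0.51, -0.04,  0.56]), array([-0.  ,  0.  ,  0.06]))
```

View pics/scene6.png

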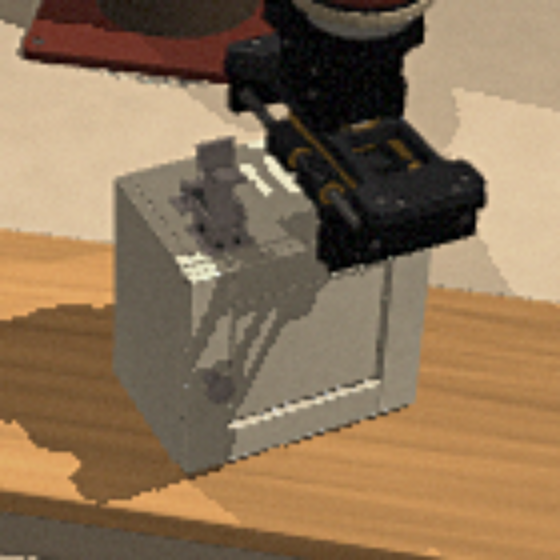

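Request:
{"method": "carry_out", "body": {
  "deltas": [
    [0,[-0.05,0,0],[0,0,0]],
    [0,[-0.1,0,0],[0,0,0]],
    [0,[-0.15,0,0],[0,0,0]],
    [0,[-0.2,0,0],[0,0,0]],
    [0,[-0.25,0,0],[0,0,0]],
    [0,[-0.25,0,0],[0,0,0]],
    [0,[-0.25,0,0],[0,0,0]],
    [0,[-0.25,0,0],[0,0,0]],
    [0,[-0.25,0,0],[0,0,0]],
    [0,[-0.25,0,0],[0,0,0]]
  ]
}}

```text
t: 8.0
eef_pos: [0.6163, 0.2133, 0.1877]
orientation: [-180.0, -0.1, 35.8]
contact_force: [6.3, 3.1, -2.7]
grip_width: 0.002
```

```bash
python3 d.py -.074 -.012 .12; python3 - <<'E'
from cell import robot
import cv2,numpy as np
for n in ["scene"]:
    c=robot.capture(n);cv2.imwrite(f"pics/{n}7.png",cv2.resize(c["image"][180:320,310:450,::-1],None,fx=4,fy=4))
E
```

```text
t 8.0 cab [-0.0675 -0.0115  0.1257] [-1.80e+02 -1.00e-01  3.58e+01] Fcab [-6.98  1.17 -2.73] grip 0.0 q [ 12.  26. -48.  82.  20.  80.  -1.]
(array([ 0.65, -0.04,  0.57]), array([-0.01, -0.14,  0.06]))
```

View pics/scene7.png

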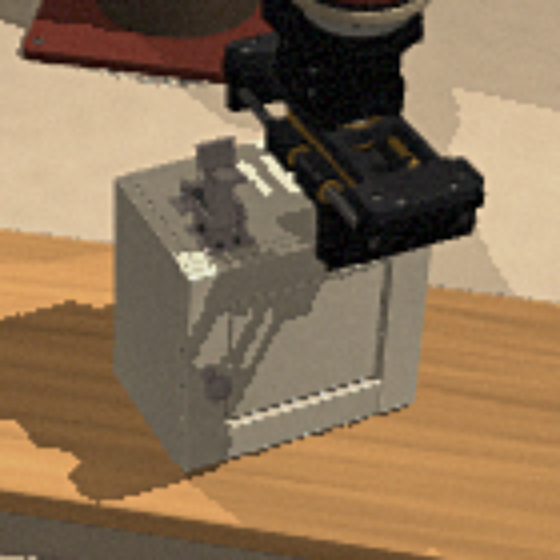

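The reaction is 7 N outward and the door's motion has stopped, so the door is seated. I'll back off outward and then go up.

Request:
{"method": "carry_out", "body": {
  "deltas": [
    [0,[1,0,0],[0,0,0]],
    [0,[2.5,0,0],[0,0,0]],
    [0,[4,0,0],[0,0,0]],
    [0,[5,0,-2],[0,0,0]],
    [0,[5,0,-6],[0,0,0]],
    [0,[5,0,-10],[0,0,0]],
    [0,[5,0,-14],[0,0,0]],
    [0,[5,0,-17],[0,0,0]],
    [0,[5,0,-19],[0,0,0]],
    [0,[5,0,-19],[0,0,0]]
  ]
}}

```text
t: 8.88
eef_pos: [0.6563, 0.2429, 0.3829]
orientation: [180.0, -0.4, 35.8]
contact_force: [-0.1, 0.3, 0.8]
grip_width: 0.006
```

```bash
python3 d.py .04 .05 .318; python3 - <<'E'
from cell import robot
import cv2,numpy as np
for n in ["scene","wrist"]:
    c=robot.capture(n);np.savez(f"pics/{n}8.npz",**c);im=c["image"][:,:,::-1]
    cv2.imwrite(f"pics/{n}8.png",cv2.resize(im[180:320,310:450],None,fx=4,fy=4) if n=="scene" else im)
E
```

```text
t 8.88 cab [-0.1173 -0.0122  0.3209] [180.   -0.4  35.8] Fcab [-0.1  -0.27  0.81] grip 0.01 q [  1.  30. -46.  53.  22. 104.   0.]
(array([-15.73,   6.2 ,   0.19]), array([ 0.03, -0.36,  0.06]))
```

View pics/scene8.png

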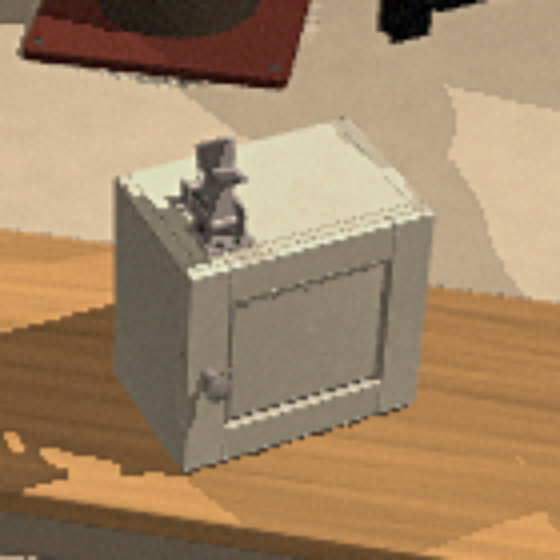

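View pics/wrist8.png

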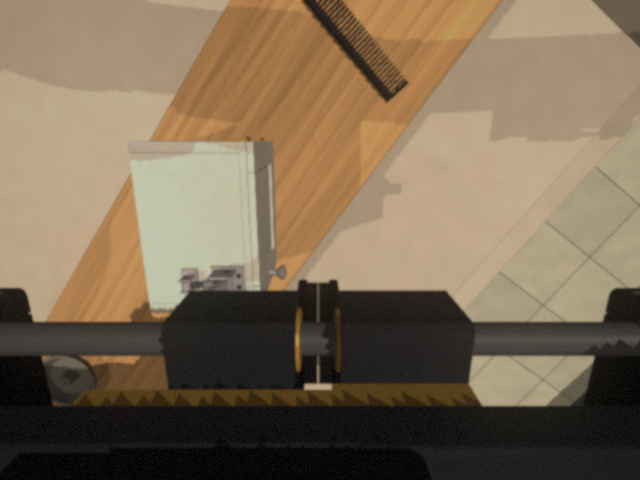

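The scene picture shows the door flush (top edge from about (190,270) to (430,215)) and the lever still up at (215,155). Next I go over the roof to the space behind the lever.

Request:
{"method": "carry_out", "body": {
  "deltas": [
    [0,[-2.5,1,0],[0,0,0]],
    [0,[-5.5,2.2,0],[0,0,0]],
    [0,[-8.5,3.5,0],[0,0,0]],
    [0,[-11.5,4.8,0],[0,0,0]],
    [0,[-14.5,6,0],[0,0,0]],
    [0,[-15,6.2,2],[0,0,0]],
    [0,[-15,6.2,5],[0,0,0]],
    [0,[-15,6.2,8],[0,0,0]],
    [0,[-15,6.2,10],[0,0,0]],
    [0,[-15,6.2,10],[0,0,0]]
  ]
}}

```text
t: 9.82
eef_pos: [0.5678, 0.102, 0.2719]
orientation: [-179.8, 0.4, 35.8]
contact_force: [-0.7, 0.3, -0.3]
grip_width: 0.006
```

```bash
python3 d.py .0 .05 .218; python3 - <<'E'
from cell import robot
import cv2,numpy as np
for n in ["scene"]:
    c=robot.capture(n);np.savez(f"pics/{n}9.npz",**c);im=c["image"][:,:,::-1]
    cv2.imwrite(f"pics/{n}9.png",cv2.resize(im[150:290,290:430],None,fx=4,fy=4) if n=="scene" else im)
E
```

```text
t 9.82 cab [0.0368 0.0504 0.2099] [-179.8    0.4   35.8] Fcab [ 0.44 -0.65 -0.31] grip 0.01 q [ 25.  15. -48.  85.  11.  86.  13.]
(array([ 3.67, -0.04, -0.84]), array([-0.2 ,  0.44,  0.  ]))
```

View pics/scene9.png

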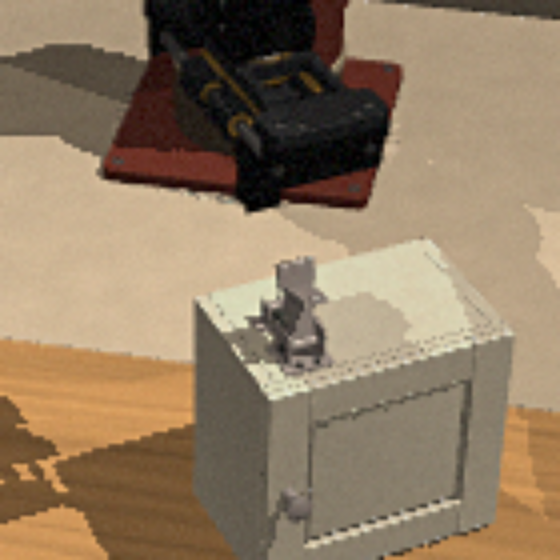

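```bash
python3 d.py .0 .05 .218;python3 - <<'E'
from h import *
c=dict(np.load("pics/scene9.npz"));W=pts(c)
print(c["R"]@np.array([.568,.102,.272])+c["t"],proj(c,np.array([.568,.102,.272])))
p=P();R=np.array([[np.cos(p[2]),-np.sin(p[2])],[np.sin(p[2]),np.cos(p[2])]])
for v in range(186,226,2):
    w=W[v,355]; print(v,c["image"][v,355],np.round(w,3),np.round((w[:2]-p[:2])@R,3))
for v in range(192,204,2):print(v,[tuple(np.round((W[v,u][:2]-p[:2])@R,3))+(round(W[v,u][2],3),) for u in range(348,366,3)])
E
```

```text
t 9.87 cab [0.0356 0.0505 0.2127] [-179.9    0.3   35.8] Fcab [ 0.95 -0.11 -0.56] grip 0.01 q [ 25.  15. -48.  85.  11.  86.  13.]
(array([ 3.56, -0.05, -0.54]), array([-0.13,  0.29,  0.01]))
[ 0.07366192 -0.05477025  1.47401624] [352.97237466 210.78420346]
186 [26 26 25] [0.656 0.121 0.402] [-0.045  0.087]
188 [26 23 22] [0.653 0.12  0.395] [-0.043  0.085]
190 [7 0 0] [0.655 0.121 0.391] [-0.045  0.086]
192 [ 4  4 13] [0.657 0.121 0.386] [-0.046  0.087]
194 [3 2 6] [0.657 0.121 0.382] [-0.047  0.087]
196 [ 9 11  9] [0.656 0.121 0.375] [-0.046  0.086]
198 [14 16 21] [0.573 0.107 0.314] [0.03  0.049]
200 [18 16 17] [0.578 0.108 0.312] [0.025 0.051]
202 [93 84 68] [0.575 0.108 0.304] [0.028 0.05 ]
204 [212 188 151] [0.147 0.034 0.005] [ 0.418 -0.141]
206 [210 187 154] [0.158 0.037 0.004] [ 0.408 -0.136]
208 [210 184 150] [0.171 0.039 0.006] [ 0.395 -0.13 ]
210 [209 183 150] [0.18  0.041 0.004] [ 0.388 -0.127]
212 [209 186 154] [0.187 0.042 0.001] [ 0.381 -0.123]
214 [208 183 150] [0.199 0.044 0.001] [ 0.37  -0.118]
216 [210 186 153] [0.219 0.048 0.008] [ 0.351 -0.109]
218 [210 184 150]
[... 1656 characters left out ...]
0.459), np.float64(-0.134), np.float64(-0.002)), (np.float64(0.029), np.float64(0.06), np.float64(0.311)), (np.float64(0.028), np.float64(0.053), np.float64(0.31)), (np.float64(0.028), np.float64(0.044), np.float64(0.308)), (np.float64(0.44), np.float64(-0.17), np.float64(0.0)), (np.float64(0.434), np.float64(-0.179), np.float64(0.001))]
202 [(np.float64(0.439), np.float64(-0.125), np.float64(0.004)), (np.float64(0.037), np.float64(0.056), np.float64(0.3)), (np.float64(0.025), np.float64(0.054), np.float64(0.306)), (np.float64(0.425), np.float64(-0.152), np.float64(0.006)), (np.float64(0.432), np.float64(-0.167), np.float64(-0.003)), (np.float64(0.42), np.float64(-0.172), np.float64(0.004))]
```

```bash
python3 - <<'E'
from h import *
from cell import robot
for n in ("a","b"):
    s=robot.sense();c=robot.capture("scene");W=pts(c);e=s["eef_pos"]
    print(s["t"],e,proj(c,e),s["joint_vel"].round(1))
    print([(v,c["image"][v,354].tolist(),W[v,354].round(3).tolist()) for v in range(196,216,2)])
c=robot.capture("wrist");cv2.imwrite("pics/wrist10.png",c["image"][:,:,::-1])
cc=robot.capture("scene");cv2.imwrite("pics/scene10.png",cv2.resize(cc["image"][150:290,290:430,::-1],None,fx=4,fy=4))
W=pts(cc);np.savez("pics/scene10.npz",**cc)
E
```

```text
9.8667 [0.56887248 0.10260422 0.27474141] [353.16625925 210.10671483] [-0.4 -1.  -0.6 -4.9 -0.2  1.7  0. ]
[(196, [0, 0, 0], [0.574, 0.105, 0.32]), (198, [11, 12, 9], [0.577, 0.105, 0.317]), (200, [0, 0, 0], [0.579, 0.106, 0.312]), (202, [217, 191, 156], [0.132, 0.028, 0.003]), (204, [211, 187, 152], [0.141, 0.03, 0.0]), (206, [211, 185, 152], [0.155, 0.033, 0.002]), (208, [209, 185, 151], [0.174, 0.036, 0.007]), (210, [212, 185, 151], [0.182, 0.038, 0.004]), (212, [210, 187, 153], [0.189, 0.039, 0.002]), (214, [209, 185, 150], [0.2, 0.041, 0.002])]
9.9167 [0.56990857 0.10327109 0.27684979] [353.36816574 209.67478709] [-0.4 -0.9 -0.6 -3.1 -0.1  0.4 -0.1]
[(196, [21, 12, 18], [0.578, 0.105, 0.323]), (198, [4, 0, 7], [0.581, 0.106, 0.319]), (200, [0, 0, 0], [0.582, 0.106, 0.315]), (202, [222, 198, 161], [0.126, 0.027, -0.002]), (204, [210, 186, 152], [0.148, 0.031, 0.005]), (206, [209, 186, 153], [0.152, 0.032, 0.0]), (208, [207, 183, 150], [0.171, 0.036, 0.005]), (210, [213, 189, 154], [0.183, 0.038, 0.005]), (212, [209, 186, 152], [0.183, 0.038, -0.002]), (214, [208, 185, 155], [0.197, 0.041, -0.001])]
```

View pics/scene10.png

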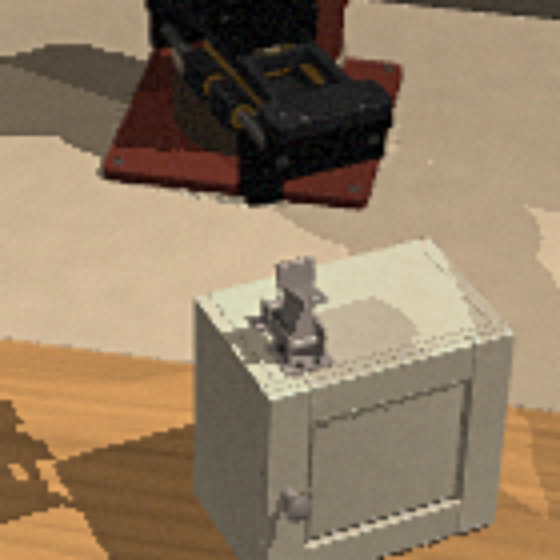

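View pics/wrist10.png

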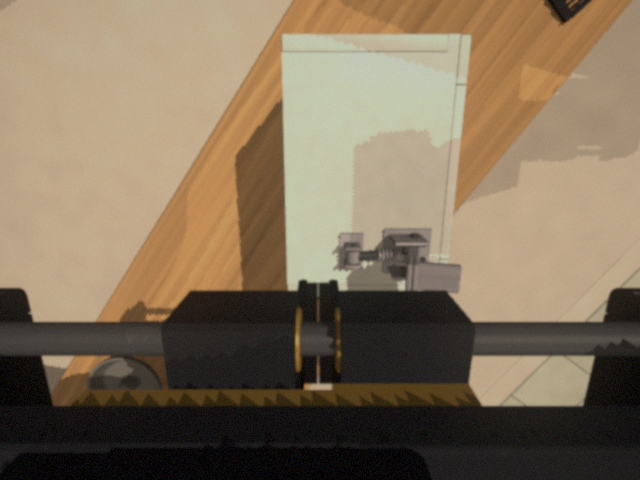

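```bash
python3 - <<'E'
from h import *
c=dict(np.load("pics/scene0.npz"));W=pts(c);e=np.array([.1574,-.6301,.1916])
print(proj(c,e))
m=(np.hypot(W[...,0]-e[0],W[...,1]-e[1])<.08)&(W[...,2]<.3)&(W[...,2]>.1)
ii=np.argwhere(m);z=W[m][:,2];o=np.argsort(z)[:12];print(np.c_[ii[o],W[m][o].round(3)])
cv2.imwrite("pics/s0g.png",cv2.resize(c["image"][60:160,90:220,::-1],None,fx=5,fy=5))
c=dict(np.load("pics/scene10.npz"));W=pts(c)
e=np.array([.57,.1033,.277])
m=(np.hypot(W[...,0]-e[0],W[...,1]-e[1])<.025)&(W[...,2]<.35)&(W[...,2]>.24)
ii=np.argwhere(m);z=W[m][:,2];o=np.argsort(z)[:8];print(np.c_[ii[o],W[m][o].round(3)])
E
```

```text
[161.47459068 136.48757921]
[[ 1.29e+02  1.44e+02  1.74e-01 -6.79e-01  2.23e-01]
 [ 1.27e+02  1.76e+02  1.40e-01 -5.80e-01  2.24e-01]
 [ 1.28e+02  1.73e+02  1.50e-01 -5.86e-01  2.24e-01]
 [ 1.29e+02  1.46e+02  1.77e-01 -6.70e-01  2.25e-01]
 [ 1.26e+02  1.76e+02  1.37e-01 -5.81e-01  2.26e-01]
 [ 1.26e+02  1.48e+02  1.58e-01 -6.72e-01  2.26e-01]
 [ 1.28e+02  1.45e+02  1.76e-01 -6.74e-01  2.28e-01]
 [ 1.29e+02  1.45e+02  1.83e-01 -6.70e-01  2.28e-01]
 [ 1.28e+02  1.74e+02  1.57e-01 -5.78e-01  2.28e-01]
 [ 1.26e+02  1.47e+02  1.62e-01 -6.73e-01  2.28e-01]
 [ 1.28e+02  1.47e+02  1.76e-01 -6.66e-01  2.28e-01]
 [ 1.28e+02  1.46e+02  1.77e-01 -6.69e-01  2.29e-01]]
[[2.25e+02 3.57e+02 5.84e-01 1.16e-01 2.42e-01]
 [2.26e+02 3.57e+02 5.89e-01 1.17e-01 2.42e-01]
 [2.25e+02 3.55e+02 5.86e-01 1.11e-01 2.42e-01]
 [2.25e+02 3.56e+02 5.87e-01 1.14e-01 2.43e-01]
 [2.25e+02 3.58e+02 5.86e-01 1.19e-01 2.43e-01]
 [2.26e+02 3.56e+02 5.92e-01 1.15e-01 2.43e-01]
 [2.25e+02 3.59e+02 5.86e-01 1.21e-01 2.44e-01]
 [2.24e+02 3.60e+02 5.83e-01 1.23e-01 2.45e-01]]
```

View pics/s0g.png

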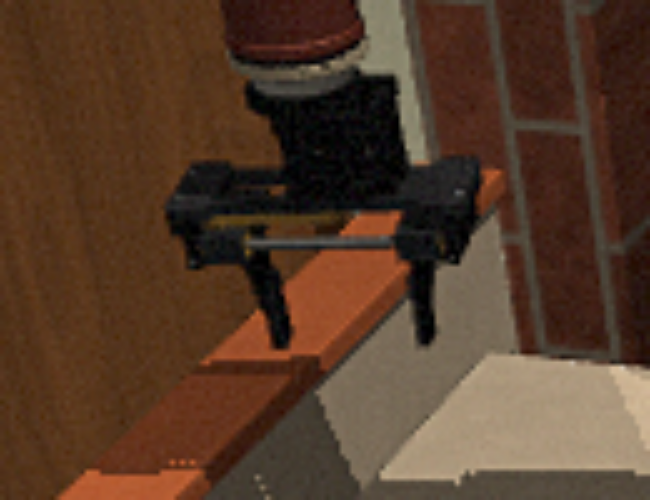

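The pictures put the visible finger end about 31 mm above the reported TCP, in this view and in the start view. The x and y values agree. The door contact also fits this, since the finger met the top rail at half thickness 8.5 mm. I'll lower while well behind the lever (x=+36 mm), then check by picture.

Request:
{"method": "carry_out", "body": {
  "deltas": [
    [0,[0,0,0.5],[0,0,0]],
    [0,[0,0,1],[0,0,0]],
    [0,[0,0,1.5],[0,0,0]],
    [0,[0,0,2],[0,0,0]],
    [0,[0,0,2.4],[0,0,0]],
    [0,[0,0,2.7],[0,0,0]],
    [0,[0,0,2.7],[0,0,0]],
    [0,[0,0,2.7],[0,0,0]],
    [0,[0,0,2.7],[0,0,0]],
    [0,[0,0,2.7],[0,0,0]]
  ]
}}

```text
t: 10.9
eef_pos: [0.5707, 0.1039, 0.2509]
orientation: [180.0, -0.0, 35.8]
contact_force: [0.2, -0.8, 0.4]
grip_width: 0.004
```

```bash
python3 d.py .0 .05 .19; python3 - <<'E'
from h import *
from cell import robot
s=robot.sense();c=robot.capture("scene");W=pts(c);e=s["eef_pos"];np.savez("pics/scene11.npz",**c)
print(proj(c,e))
u=int(round(proj(c,e)[0]));print([(v,c["image"][v,u].tolist(),W[v,u].round(3).tolist()) for v in range(200,224,2)])
cv2.imwrite("pics/scene11.png",cv2.resize(c["image"][150:290,290:430,::-1],None,fx=4,fy=4))
c=robot.capture("top");np.savez("pics/top11.npz",**c);cv2.imwrite("pics/top11.png",cv2.resize(c["image"][170:300,190:310,::-1],None,fx=4,fy=4))
E
```

```text
t 10.9 cab [0.0333 0.0506 0.1889] [180.   -0.   35.8] Fcab [0.28 0.82 0.4 ] grip 0.0 q [ 25.  15. -48.  87.  11.  83.  13.]
(array([ 3.33, -0.05, -0.11]), array([ 0.01, -0.02,  0.06]))
[353.34652825 218.36359845]
[(200, [0, 0, 4], [0.587, 0.105, 0.317]), (202, [7, 10, 17], [0.582, 0.104, 0.308]), (204, [17, 13, 16], [0.584, 0.104, 0.303]), (206, [13, 10, 1], [0.581, 0.104, 0.295]), (208, [1, 13, 0], [0.58, 0.104, 0.289]), (210, [26, 23, 23], [0.578, 0.104, 0.281]), (212, [216, 191, 160], [0.188, 0.035, 0.0]), (214, [209, 185, 149], [0.202, 0.038, 0.002]), (216, [215, 188, 158], [0.22, 0.041, 0.007]), (218, [212, 186, 153], [0.229, 0.043, 0.006]), (220, [215, 200, 170], [0.55, 0.099, 0.23]), (222, [217, 219, 186], [0.554, 0.1, 0.227])]
```

View pics/scene11.png

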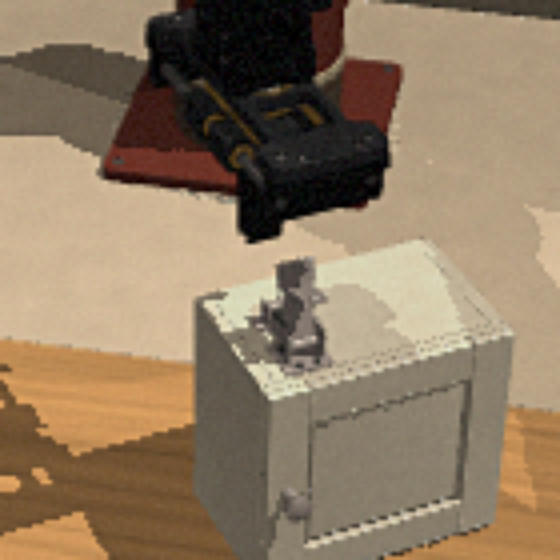

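Finger end is now at world z≈0.280, 11 mm below the lever tip at 0.291, and at about (262,238) in the crop it is behind the lever. I'll approach gently, 4 mm lower.

Request:
{"method": "carry_out", "body": {
  "deltas": [
    [0,[0.4,0,0.2],[0,0,0]],
    [0,[0.8,0,0.4],[0,0,0]],
    [0,[1.2,0,0.4],[0,0,0]],
    [0,[1.6,0,0.4],[0,0,0]],
    [0,[2,0,0.4],[0,0,0]],
    [0,[2.4,0,0.4],[0,0,0]],
    [0,[2.8,0,0.4],[0,0,0]],
    [0,[3,0,0.4],[0,0,0]],
    [0,[3,0,0.4],[0,0,0]],
    [0,[3,0,0.4],[0,0,0]]
  ]
}}

```text
t: 11.83
eef_pos: [0.595, 0.1215, 0.2465]
orientation: [-180.0, 0.0, 35.8]
contact_force: [0.1, -0.8, -0.0]
grip_width: 0.006
```

```bash
python3 d.py -.02 .05 .19; python3 - <<'E'
from h import *
from cell import robot
c=robot.capture("scene")
cv2.imwrite("pics/scene12.png",cv2.resize(c["image"][150:290,290:430,::-1],None,fx=4,fy=4))
E
```

```text
t 11.83 cab [0.0034 0.0504 0.1845] [-180.     0.    35.8] Fcab [ 0.33  0.72 -0.  ] grip 0.01 q [ 22.  19. -48.  84.  14.  84.  10.]
(array([ 2.34, -0.04, -0.55]), array([-0.01,  0.  ,  0.07]))
```

View pics/scene12.png

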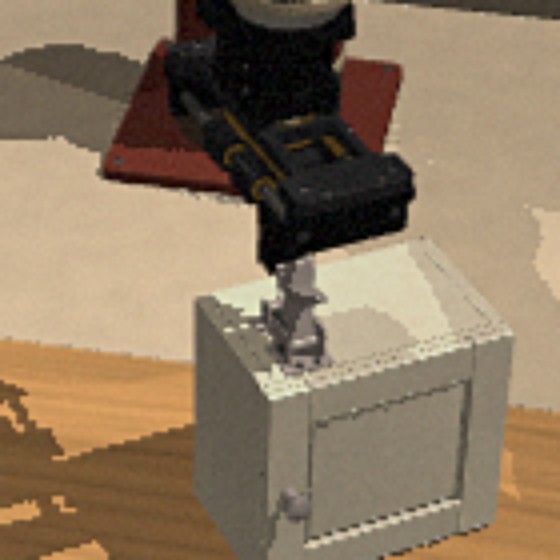

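Request:
{"method": "carry_out", "body": {
  "deltas": [
    [0,[0.2,-0.3,0],[0,0,0]],
    [0,[0.5,-0.3,0],[0,0,0]],
    [0,[0.8,-0.3,0],[0,0,0]],
    [0,[1,-0.3,0],[0,0,0]],
    [0,[1.2,-0.3,0],[0,0,0]],
    [0,[1.4,-0.3,0],[0,0,0]],
    [0,[1.6,-0.3,0],[0,0,0]],
    [0,[1.8,-0.3,0],[0,0,0]],
    [0,[1.8,-0.3,0],[0,0,0]],
    [0,[1.8,-0.3,0],[0,0,0]]
  ]
}}

```text
t: 12.72
eef_pos: [0.6079, 0.1344, 0.2465]
orientation: [-180.0, -0.0, 35.8]
contact_force: [-0.3, -0.0, 0.5]
grip_width: 0.006
```

```bash
python3 d.py -.03 .047 .19; python3 - <<'E'
from h import *
from cell import robot
c=robot.capture("scene")
cv2.imwrite("pics/scene13.png",cv2.resize(c["image"][150:290,290:430,::-1],None,fx=4,fy=4))
E
```

```text
t 12.72 cab [-0.0146  0.0475  0.1845] [-180.    -0.    35.8] Fcab [ 0.28 -0.16  0.47] grip 0.01 q [ 20.  21. -48.  81.  15.  84.   8.]
(array([ 1.54, -0.05, -0.55]), array([-0.01, -0.  ,  0.06]))
```

View pics/scene13.png

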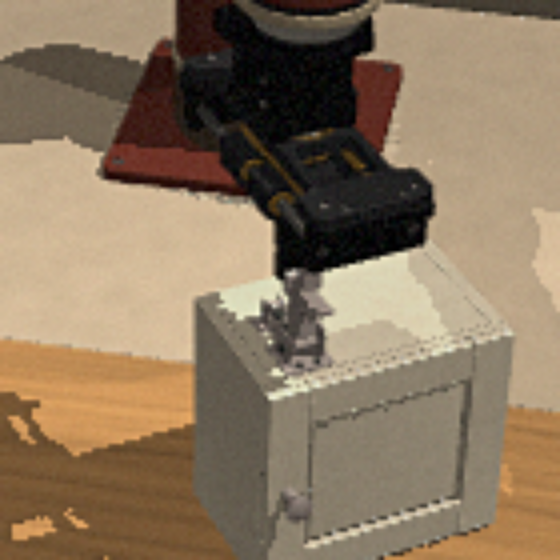

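The lever tip has moved from row 258 to 272 in the crop, and the force is low. I'll continue past centre.

Request:
{"method": "carry_out", "body": {
  "deltas": [
    [0,[0.2,0,0],[0,0,0]],
    [0,[0.4,0,0],[0,0,0]],
    [0,[0.6,0,0],[0,0,0]],
    [0,[0.8,0,0],[0,0,0]],
    [0,[1,0,0],[0,0,0]],
    [0,[1.2,0,0],[0,0,0]],
    [0,[1.4,0,0],[0,0,0]],
    [0,[1.6,0,0],[0,0,0]],
    [0,[1.6,0,0],[0,0,0]],
    [0,[1.6,0,0],[0,0,0]]
  ]
}}

```text
t: 13.6
eef_pos: [0.6208, 0.1439, 0.2465]
orientation: [-180.0, 0.0, 35.8]
contact_force: [-0.6, 0.1, -0.1]
grip_width: 0.007
```

```bash
python3 d.py -.03 .047 .19; python3 - <<'E'
from h import *
from cell import robot
c=robot.capture("scene")
cv2.imwrite("pics/scene14.png",cv2.resize(c["image"][150:290,290:430,::-1],None,fx=4,fy=4))
E
```

```text
t 13.6 cab [-0.0306  0.0474  0.1845] [-180.     0.    35.8] Fcab [ 0.45 -0.4  -0.06] grip 0.01 q [ 18.  23. -47.  79.  17.  85.   7.]
(array([-0.06, -0.04, -0.55]), array([-0.01,  0.  ,  0.07]))
```

View pics/scene14.png

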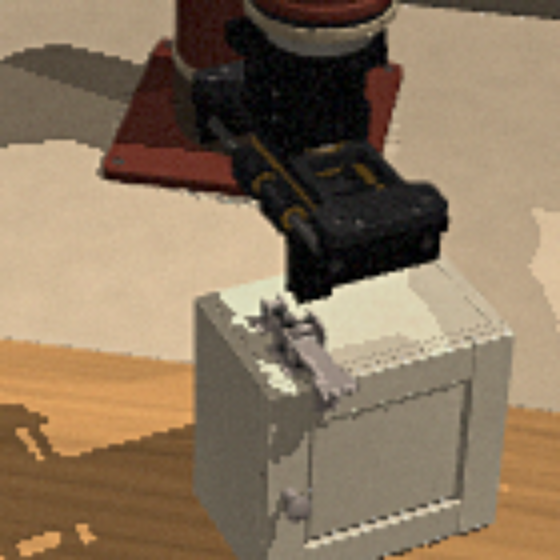

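The lever has snapped over and lies forward over the door's top edge, with the tab at about (340,385). I'll lift away and check.

Request:
{"method": "carry_out", "body": {
  "deltas": [
    [0,[-0.5,0,-0.5],[0,0,0]],
    [0,[-1,0,-2],[0,0,0]],
    [0,[-2,0,-5],[0,0,0]],
    [0,[-4,0,-8],[0,0,0]],
    [0,[-7,0,-10],[0,0,0]],
    [0,[-10,0,-12],[0,0,0]],
    [0,[-13,0,-14],[0,0,0]],
    [0,[-15,0,-15],[0,0,0]],
    [0,[-16,0,-15],[0,0,0]],
    [0,[-16,0,-15],[0,0,0]]
  ]
}}

```text
t: 14.48
eef_pos: [0.4898, 0.0489, 0.3994]
orientation: [179.7, -0.1, 35.7]
contact_force: [0.4, 0.2, -0.9]
grip_width: 0.004
```

```bash
python3 d.py -.03 .047 .19; python3 - <<'E'
from h import *
from cell import robot
c=robot.capture("scene");W=pts(c)
cv2.imwrite("pics/scene15.png",cv2.resize(c["image"][170:310,310:450,::-1],None,fx=4,fy=4))
cv2.imwrite("pics/scene15f.png",c["image"][:,:,::-1])
t=T(P()[:3])
for q in [(-.084,.05,.177),(-.066,.05,.155),(-.059,.085,.164)]: print(q,t(np.array(q)),(proj(c,t(np.array(q)))-[310,170])*4)
p=P();R=np.array([[np.cos(p[2]),-np.sin(p[2])],[np.sin(p[2]),np.cos(p[2])]])
C=(W[...,:2]-p[:2])@R;Z=W[...,2]-.062
m=(C[...,0]>-.12)&(C[...,0]<-.05)&(abs(C[...,1]-.048)<.012)&(Z>.168)&(Z<.25)
print("tongue pts",m.sum(),C[m].min(0),C[m].max(0),Z[m].min(),Z[m].max())
for y0 in (-.07,.075):
    m=(abs(C[...,1]-y0)<.006)&(Z>.03)&(Z<.15)&(C[...,0]<-.03)&(C[...,0]>-.08); print("door face x at",y0,np.median(C[m][:,0]),m.sum())
E
```

```text
t 14.48 cab [0.1311 0.0479 0.3374] [ 1.797e+02 -1.000e-01  3.570e+01] Fcab [-0.46  0.08 -0.9 ] grip 0.0 q [ 35.   1. -46.  82.   1.  98.  25.]
(array([16.09, -0.18, 14.76]), array([ 0.25, -0.1 , -0.08]))
(-0.084, 0.05, 0.177) [0.66563077 0.17295251 0.239     ] [257.08127936 313.68124778]
(-0.066, 0.05, 0.155) [0.6510252  0.16243218 0.217     ] [242.27272266 325.19089751]
(-0.059, 0.085, 0.164) [0.66580144 0.12994122 0.226     ] [185.69518771 321.32732023]
tongue pts 92 [-0.08657446  0.03604467] [-0.05014706  0.0598368 ] 0.1681898383136721 0.18699829739568335
door face x at -0.07 -0.0581748240217625 143
door face x at 0.075 -0.05882760614126527 176
```

View pics/scene15.png

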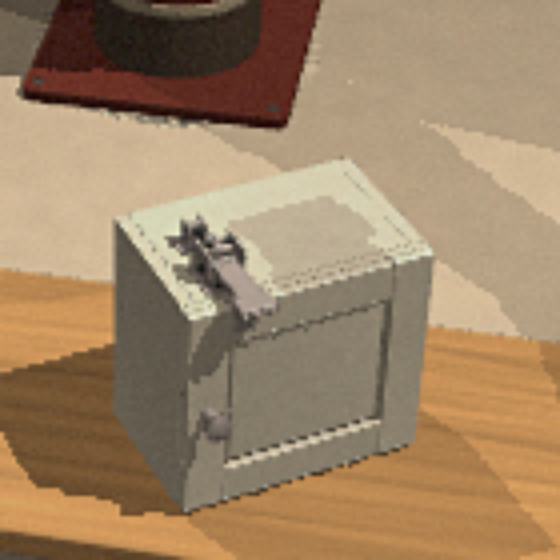

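View pics/scene15f.png

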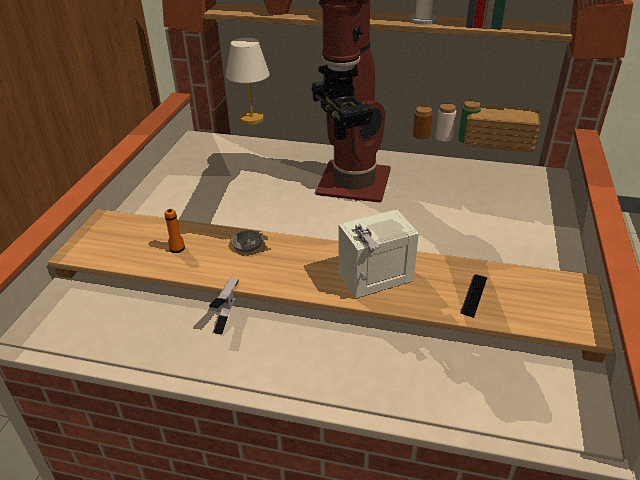

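The picture shows the tongue level over the door, with its tab end at x≈-0.086 against -0.084 expected. The door face is at x≈-0.058 to -0.059 at both edges, and the torch, holder and comb are in place.

```bash
python3 -c "
from cell import robot
print(robot.finish_job())"
```

```text
the job is handed in; nothing more can be done
None
```

I pushed the door fully shut with the closed fingertips, then pushed the lever forward from behind until it snapped over the door's top edge by itself. I then drew the arm clear and handed the job in at about 14.5 s.

- **Door:** its outer face measures x = -58 to -59 mm at both the hinge edge and the free edge, against -59 mm when shut. At the end of the push it resisted with about 7 N.
- **Lever:** it lies level over the door, with the tab end at about -86 mm (nominal -84 mm). Force readings between the lever pushes stayed at noise level, about 1 N.
- **Beak:** I judged it seated from the level tongue and did not measure it on its own.
- **Torch, holder and comb:** they look unmoved in the last picture. I compared this by eye only.
- **Disagreement:** in the camera depth the visible finger ends sit about 30 mm higher than the reported TCP. I set the lever push height by the picture, so the door push was only about 9 mm below the door's top edge.

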